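Dock the washed cutting discs

TASK

Put the vegetable cutter's washed discs away: pull the dock's sprung slide out to its stop and leave it out, then set every disc that is there in the bay with its own colour of tag, feeling for the hidden socket with the stem until it drops in and the disc lies fully home and flat. Let go of everything, and leave the brush, the beaker and the spice jar where they are.

Things in the scene. Friction and masses are not known exactly. Their poses are not given: they have to be found in the camera images.
- dock: fixed grey disc dock, a long low block, 140 mm deep along x, 474 mm along y, 46 mm high: origin on the counter midway between the bays, x across it (away from the robot), y along it. Bays at y = -165, -55, 55, 165 mm, x = 0. Over the bays runs the slide plate, 5 mm thick, top 46 mm above the counter; on the +x side a low ledge with colour tags
- bay_1 (a point): centre of the first (-y) bay, 40 mm above the counter: level of the flat black bush in each bay. A bush has one blind round socket, 41 mm wide, 2 mm chamfer, 26 mm deep, set by eye: up to 5.5 mm off the bay's centre in x and in y, differently in each bay, so feel for it
- home_1 (a point): 71 mm above the counter over the first bay's centre: height of a grip post's centre when its disc is fully home (flat on the slide plate, stem 20 mm down the socket). A stem standing on the bush beside the socket leaves it 20 mm higher, on a shut slide 26 mm higher
- slide (a joint): travel of the slide plate along the dock's +y, m: 0 shut (covers all sockets), 0.055 out at its stop (its windows, 54 x 54 mm, are then centred on the bays). A 50 N/m spring pulls it shut, but about 8 N of drag keeps it where it is left; pulling takes 8 to 11 N. Starts nearly shut
- slide_grip (a point): middle of the slide's black upright pull tab at its +y end, 73 mm above the counter: the tab is 40 mm along the dock's x, 16 mm thick along y (the pull direction), and stands from 46 to 96 mm above the counter
- brush: bystander: brush lying on the counter, leave alone
- beaker: bystander: white plastic beaker, 84 mm wide, 110 mm tall, leave alone
- spice: bystander: spice jar, 60 mm wide, 100 mm tall, leave alone
- disc_red_grip (a point): loose grating disc (rings of dots), red grip, 0.3 kg: centre of its square grip post (28 x 28 mm, 44 tall; x, y square to its faces; z up). Below the post a metal disc 90 mm across, 3 thick (top face 22 mm below this point), then a round steel stem 38 mm in diameter, 26 long (flat end, edge chamfered 1.5 x 3 mm, 51 mm below this point). Starts standing on its stem on the counter; None from the start if absent
- tag_red: red colour tag on the dock's far ledge, 20 x 50 x 4 mm, fixed to it, origin under its centre, axes as the dock's: it marks the bay for the red disc, whose centre is 81 mm from it along the dock's -x (towards the robot). Tags trade bays from start to start
- disc_green_grip (a point): loose shredding disc (radial slots), green grip, 0.3 kg: centre of its square grip post (28 x 28 mm, 44 tall; x, y square to its faces; z up). Below the post a metal disc 90 mm across, 3 thick (top face 22 mm below this point), then a round steel stem 38 mm in diameter, 26 long (flat end, edge chamfered 1.5 x 3 mm, 51 mm below this point). Starts standing on its stem on the counter; None from the start if absent
- tag_green: green colour tag on the dock's far ledge, 20 x 50 x 4 mm, fixed to it, origin under its centre, axes as the dock's: it marks the bay for the green disc, whose centre is 81 mm from it along the dock's -x (towards the robot). Tags trade bays from start to start
- disc_blue_grip (a point): loose slicing disc (two blades), blue grip, 0.3 kg: centre of its square grip post (28 x 28 mm, 44 tall; x, y square to its faces; z up). Below the post a metal disc 90 mm across, 3 thick (top face 22 mm below this point), then a round steel stem 38 mm in diameter, 26 long (flat end, edge chamfered 1.5 x 3 mm, 51 mm below this point). Starts standing on its stem on the counter; None from the start if absent
- tag_blue: blue colour tag on the dock's far ledge, 20 x 50 x 4 mm, fixed to it, origin under its centre, axes as the dock's: it marks the bay for the blue disc, whose centre is 81 mm from it along the dock's -x (towards the robot). Tags trade bays from start to start
- disc_yellow_grip (a point): loose crinkle-cut disc (ring of large holes), yellow grip, 0.3 kg: centre of its square grip post (28 x 28 mm, 44 tall; x, y square to its faces; z up). Below the post a metal disc 90 mm across, 3 thick (top face 22 mm below this point), then a round steel stem 38 mm in diameter, 26 long (flat end, edge chamfered 1.5 x 3 mm, 51 mm below this point). Starts standing on its stem on the counter; None from the start if absent
- tag_yellow: yellow colour tag on the dock's far ledge, 20 x 50 x 4 mm, fixed to it, origin under its centre, axes as the dock's: it marks the bay for the yellow disc, whose centre is 81 mm from it along the dock's -x (towards the robot). Tags trade bays from start to start
Mind the look-alikes: they are no part of the job. What is shaped like the part that bears disc_red_grip but orange is not meant.

How it is judged:
By the outcome, as a careful person would: the job done as asked, in the order asked, and still so for the second after the job is handed in, with the robot touching nothing.
Of disc_red, disc_green, disc_blue, disc_yellow only 3 to 4 are there at a start; the rules pass over those that are not, and their reading is None.
At some moment in a run one of disc_red, disc_green, disc_blue, disc_yellow may be knocked a few centimetres aside while the robot is not near it.
It also fails if it takes over 210 s, if anything falls off the work surface, if the arm or the gripper's body presses on something with over 40 N, if the wrist force passes 120 N, or if a joint passes its speed limit or range.

ROBOT

A 6-joint arm with a two-finger parallel gripper is mounted at the origin on the work surface. World frame = base frame: x ahead of the robot, y to its left, z up, the work surface at z = 0. Lengths are in m, angles in rad, forces in N, time in s.
With the tool pointing down it reaches from about 0.35 to 0.85 m from the base axis. Payload 8.1 kg.
Tool frame: the origin (TCP) lies midway between the tips of the shut fingers; the grasp point (between the pads) lies 19 mm behind it; z points along the fingers, y is the line along which they close (so a half turn about z gives the same grasp; the last joint's range is limited). The gripper opens to 93 mm and grips with 3 to 60 N. Pads are 15 mm wide; open, the fingers measure 128 mm over their backs; the gripper's body (75 mm by 188 mm) begins 65 mm behind the grasp point.
Start: joints at [-1.392, 0.13, 1.488, -0, 1.523, -0.085], TCP at [0.156, -0.579, 0.219] pointing down, gripper open.
Joint ranges: [-2.96, 2.96], [-0.89, 2.26], [0.02, 2.5], [-1.34, 4.48], [0, 2.73], [-2.66, 2.66]. Speed limits (rad/s): [2.39, 2.39, 2.79, 3.14, 3.14, 3.14].

INTERFACE

Orientations are given as a rotation vector (axis times angle).
In Python, from plant import read_state, read_camera, camera_model, close_job gives the robot as it stands. The module is installed in compiled form; this text tells all that it offers.
- The arm moves only by the tool carry_out, never from a script. Its argument "moves" is a list of rows, each an object of numbers: "jaw": the finger opening in m, from 0 to 0.093; "dx", "dy", "dz": the shift along the tool's x, y, z in m; "yaw": the turn about the tool's z in rad. In form: [{"jaw": .., "dx": .., "dy": .., "dz": .., "yaw": ..}, ...]. A call has 1 to 8 rows; each row shifts and turns the commanded pose from where the row before left it, along the tool's axes as they then stand; what a row does not reach is not made up. A row lasts 1/8 s, in which the tool goes at most 62.5 mm and 10.7 degrees, less where a joint would pass 70% of its speed; a pose out of reach is approached as far as the arm can. A call is refused whole if a number of a shift passes 0.0625 or a number of a turn 0.188, either way. A call with a gripper value outside its range is refused whole. The fingers move at their own pace and stop on an object; "grip_force" is the grip in N (left out, the last holds). Time passes only in rows, so rows that do not move let the fingers close. It gives the time, the measured TCP pose, the force, the opening and the grip force at its end, in the units of the state.
- read_state(): the state, without advancing time (a new reading comes with each control period).
- read_camera(name): name is "scene" or "top" or "wrist"; returns the picture (384x512x3 uint8, red, green, blue); there is no depth.
- camera_model(name): a dict with "camera_matrix" (3x3 intrinsics, pixels), "k1" (the pictures are not rectified: a ray, as slopes to the right and down, at radius r is drawn at 1 + k1 r^2 times it, then the intrinsics apply), "view" (4x4, takes a point from world to camera coordinates). Camera axes: x right, y up, looking along -z (the intrinsics and any distortion apply to the point x, -y, -z); pixel columns grow to the right and rows downward; lengths in m; the calibration is good to about 2 mm. A picture is of the moment at which its call begins: read the wrist's pose just before it. camera_model takes no time and is no camera call; for the wrist camera it gives the pose at the moment of the call.
- close_job(): hands the job in; it is judged then, once.
The state is a dict: "t": time; "q": joint angles; "dq": joint speeds; "joint_torque": joint torques, N m; "tool_pos": TCP position; "orientation": TCP orientation; "force": force on the tool from outside, world axes, zero at the start; "wrist_torque": the same for the moment, N m; "opening": finger opening in m; "gripper_force": force on a finger pad.
Only numpy, scipy, OpenCV 4.12 (cv2) and the standard library are available. Lean on these libraries where they do the work, as an engineer would, in place of code of your own. Each camera call takes 0.05 s, during which the arm holds its last target. There are 200 camera calls.

## Working session

There is one attempt and no reset: what is moved stays moved. The work goes in short steps, Python scripts to look and compute and a tool call to move; the robot and the scene stay as the last step left them, time stands still between calls to the robot, and variables do not carry over. Pictures are saved under pics/ and viewed, at most 14 in all, crops included, and the job is handed in when it is done.

Besides the shell and the picture viewer there is one more tool, called in YAML: its name, and indented under it one key for each argument. carry_out: Moves the arm, as the interface text tells. Its arguments: {"type":"object","properties":{"moves":{"type":"array","items":{"type":"object","properties":{"jaw":{"type":"number"},"dx":{"type":"number"},"dy":{"type":"number"},"dz":{"type":"number"},"yaw":{"type":"number"}}}},"grip_force":{"type":"number"}},"required":["moves"]}

```bash
mkdir -p pics
python3 - <<'E'
from plant import *
import cv2
for n in("top","scene"):
    cv2.imwrite(f"pics/{n}0.png",read_camera(n)[:,:,::-1]); m=camera_model(n); print(n,m)
s=read_state();print(s)
E
```

```text
top {'camera_matrix': array([[428.58590276,   0.        , 251.02941077],
       [  0.        , 428.58590276, 192.68410409],
       [  0.        ,   0.        ,   1.        ]]), 'k1': -0.12773834588014357, 'view': array([[ 0.01424614, -0.99989747,  0.00144824, -0.01313702],
       [ 0.9732281 ,  0.01419843,  0.22940241, -0.56864698],
       [-0.22939945, -0.00185863,  0.97333059, -1.2338016 ],
       [ 0.        ,  0.        ,  0.        ,  1.        ]])}
scene {'camera_matrix': array([[374.62061749,   0.        , 259.04851222],
       [  0.        , 374.62061749, 190.65070322],
       [  0.        ,   0.        ,   1.        ]]), 'k1': -0.002932989993117831, 'view': array([[-0.76190905,  0.6476363 ,  0.00786208,  0.40504259],
       [-0.51990389, -0.61878781,  0.58889863,  0.24797033],
       [ 0.38625709,  0.44459967,  0.80816866, -1.24754641],
       [ 0.        ,  0.        ,  0.        ,  1.        ]])}
{'t': 0.1, 'q': array([-1.39239622e+00,  1.31107651e-01,  1.48916469e+00,  1.47292090e-05,
        1.52298080e+00, -8.54005839e-02]), 'dq': array([ 2.15725492e-04, -2.14950930e-04, -5.10465242e-04,  2.64908083e-04,
       -2.30370907e-03,  6.56611645e-06]), 'joint_torque': array([-6.23159958e-04, -5.61339784e+01, -4.93098557e+01,  7.68932118e-02,
        2.90900655e-02, -6.79544587e-05]), 'tool_pos': array([ 0.15638743, -0.57873631,  0.21768231]), 'orientation': array([-3.11265919e+00, -4.12957317e-01,  9.81048947e-05]), 'force': array([0.11948676, 0.0835227 , 0.16189063]), 'wrist_torque': array([-0.01820679, -0.02467333,  0.0275215 ]), 'gripper_force': 0.0, 'opening': 0.0927969252904683}
```

View pics/top0.png

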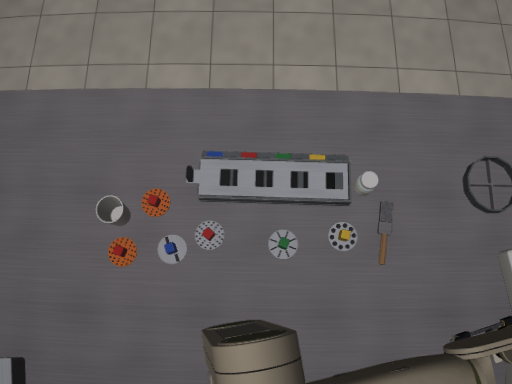

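View pics/scene0.png

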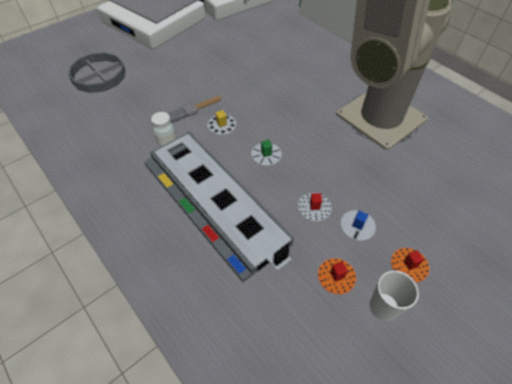

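```bash
cat > h.py <<'E'
import numpy as np, cv2
from plant import *
def ray(m,uv,z):
    K=m["camera_matrix"];k=m["k1"];uv=np.atleast_2d(uv).astype(float)
    p=(uv-K[:2,2])/np.array([K[0,0],K[1,1]]);q=p.copy()
    for _ in range(30): q=p/(1+k*(q**2).sum(1,keepdims=True))
    d=np.c_[q[:,0],-q[:,1],-np.ones(len(q))]
    R=m["view"][:3,:3];c=-R.T@m["view"][:3,3];d=d@R
    return (c+d*((z-c[2])/d[:,2])[:,None])[:,:2]
def proj(m,P):
    P=np.atleast_2d(P);c=P@m["view"][:3,:3].T+m["view"][:3,3]
    s=np.c_[c[:,0],-c[:,1]]/-c[:,2:];s=s*(1+m["k1"]*(s**2).sum(1,keepdims=True))
    K=m["camera_matrix"];return s*[K[0,0],K[1,1]]+K[:2,2]
HUE={"red":(174,6),"green":(50,85),"blue":(105,130),"yellow":(18,32)}
def blobs(im,col,amin=15,smin=130,vmin=60):
    h=cv2.cvtColor(im,cv2.COLOR_RGB2HSV);a,b=HUE[col];H=h[...,0]
    k=((H>=a)&(H<=b)) if a<b else ((H>=a)|(H<=b))
    k=(k&(h[...,1]>=smin)&(h[...,2]>=vmin)).astype(np.uint8)
    n,l,st,c=cv2.connectedComponentsWithStats(k)
    return [(st[i,4],c[i],(l==i).astype(np.uint8)) for i in range(1,n) if st[i,4]>=amin]
def st():
    s=read_state();print("t %.2f"%s["t"],"pos",s["tool_pos"].round(4),"ori",s["orientation"].round(3),"F",s["force"].round(1),"M",s["wrist_torque"].round(2),"open %.4f gf %.1f"%(s["opening"],s["gripper_force"]),"q6 %.2f"%s["q"][5]);return s
def w2t(dx,dy):
    "world xy shift -> tool xy (tool down)"
    R=cv2.Rodrigues(read_state()["orientation"])[0];return (R.T@[dx,dy,0])[:2]
E
python3 - <<'E'
from h import *
m=camera_model("top");im=cv2.imread("pics/top0.png")[:,:,::-1].copy()
R=m["view"][:3,:3];print("cam",-R.T@m["view"][:3,3])
for c in HUE:
    for a,p,_ in blobs(im,c): print(c,a,p.round(1),"z.05",ray(m,p,.06).round(3),"z.03",ray(m,p,.03).round(3))
print(cv2.Rodrigues(read_state()["orientation"])[0].round(3))
print(ray(m,[(190,174)],.096), ray(m,[(199,203),(349,203),(349,160)],.046))
mw=camera_model("wrist");print(mw)
cv2.imwrite("pics/w0.png",read_camera("wrist")[:,:,::-1])
cv2.imwrite("pics/crop0.png",cv2.resize(im[140:270,90:400,::-1],None,fx=2.5,fy=2.5,interpolation=cv2.INTER_CUBIC))
E
```

```text
cam [ 0.27057696 -0.00735497  1.33136485]
red 71 [248.3 154.5] z.05 [[0.692 0.005]] z.03 [[0.702 0.006]]
red 93 [152.2 199.7] z.05 [[0.544 0.297]] z.03 [[0.55  0.304]]
red 80 [207.9 233.1] z.05 [[0.444 0.122]] z.03 [[0.448 0.125]]
red 88 [117.8 250. ] z.05 [[0.388 0.392]] z.03 [[0.391 0.401]]
green 51 [282.1 155.6] z.05 [[ 0.69 -0.1 ]] z.03 [[ 0.7   -0.102]]
green 68 [283.4 242.4] z.05 [[ 0.42  -0.103]] z.03 [[ 0.423 -0.106]]
blue 62 [214.2 153.5] z.05 [[0.694 0.112]] z.03 [[0.704 0.114]]
blue 79 [169.3 247.5] z.05 [[0.399 0.236]] z.03 [[0.402 0.242]]
yellow 68 [317.3 156.7] z.05 [[ 0.689 -0.21 ]] z.03 [[ 0.698 -0.215]]
yellow 105 [344.1 234.6] z.05 [[ 0.445 -0.286]] z.03 [[ 0.449 -0.293]]
[[ 0.965  0.261 -0.   ]
 [ 0.261 -0.965  0.002]
 [ 0.    -0.002 -1.   ]]
[[0.61664793 0.17890181]] [[ 0.53866164  0.15431424]
 [ 0.54522554 -0.30766363]
 [ 0.68424032 -0.31323618]]
{'camera_matrix': array([[293.00893914,   0.        , 260.8344745 ],
       [  0.        , 293.00893914, 195.85902225],
       [  0.        ,   0.        ,   1.        ]]), 'k1': -2.6119965188498825e-05, 'view': array([[ 0.26140607, -0.96522647, -0.00217365, -0.60076122],
       [ 0.93513539,  0.25381335, -0.24718532,  0.02952593],
       [ 0.23914151,  0.06258309,  0.96896579, -0.38954976],
       [ 0.        ,  0.        ,  0.        ,  1.        ]])}
```

View pics/crop0.png

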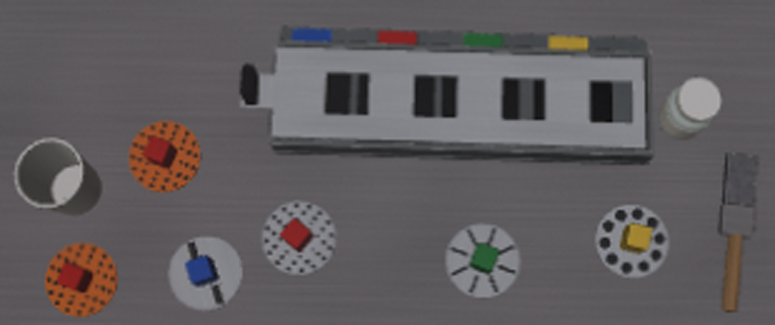

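View pics/w0.png

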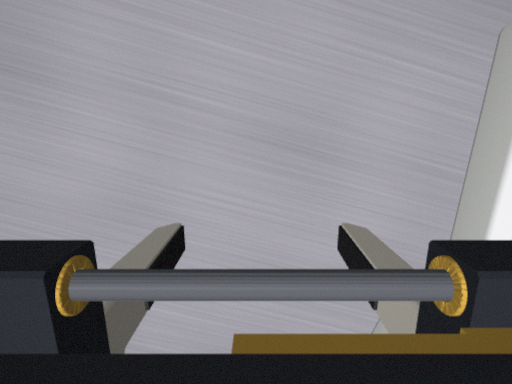

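carry_out:
  moves:
    - {"yaw":0.141}
    - {"yaw":0.141}
    - {"dx":0.031,"dy":-0.054}
    - {"dx":0.031,"dy":-0.054}
    - {"dx":0.031,"dy":-0.054}
    - {"dx":0.031,"dy":-0.054}
    - {"dx":0.031,"dy":-0.054}
    - {"dx":0.031,"dy":-0.054}

```text
invalid input at $.moves[0]: expected keys jaw, dx, dy, dz, yaw
```

carry_out:
  moves:
    - {"dx":0.031,"dy":-0.054}
    - {"dx":0.031,"dy":-0.054}
    - {"dx":0.031,"dy":-0.054}
    - {"dx":0.031,"dy":-0.054}
    - {"dx":0.031,"dy":-0.054}
    - {"dx":0.031,"dy":-0.054}
    - {"jaw":0.06}
    - {}

```text
invalid input at $.moves[0]: expected keys jaw, dx, dy, dz, yaw
```

Run:
```python
from h import *
s=st();m=camera_model("wrist");im=read_camera("wrist");cv2.imwrite("pics/w1.png",im[:,:,::-1])
R=cv2.Rodrigues(s["orientation"])[0];V=m["view"][:3,:3];c=-V.T@m["view"][:3,3]
print("cam in tool",(R.T@(c-s["tool_pos"])).round(4),"look",(R.T@-V[2]).round(3),R.round(3))
print("expected tab px",proj(m,[[.617,.18,.096],[.617,.18,.046]]))
```

```text
t 0.15 pos [ 0.1564 -0.5788  0.2178] ori [-3.113 -0.413  0.   ] F [-0.3  0.1 -0.4] M [ 0.01  0.04 -0.05] open 0.0933 gf 0.0 q6 -0.09
cam in tool [ 0.068   0.0018 -0.1657] look [-0.247 -0.     0.969] [[ 0.965  0.261 -0.   ]
 [ 0.261 -0.965  0.001]
 [ 0.    -0.001 -1.   ]]
expected tab px [[-1043.38341548 -1140.11385416]
 [ -704.22140325  -812.29580918]]
```

View pics/w1.png

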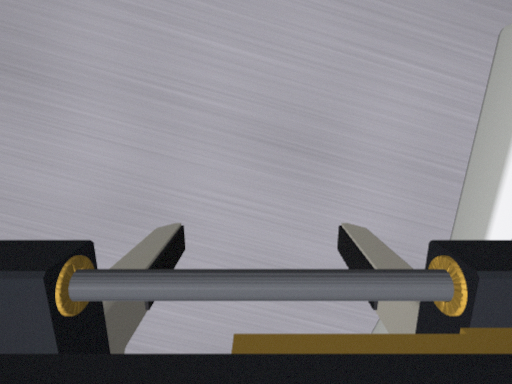

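carry_out:
  moves:
    - {"jaw":0.093,"dx":0,"dy":0,"dz":0,"yaw":0.141}
    - {"jaw":0.093,"dx":0,"dy":0,"dz":0,"yaw":0.141}
    - {"jaw":0.093,"dx":0.031,"dy":-0.054,"dz":0,"yaw":0}
    - {"jaw":0.093,"dx":0.031,"dy":-0.054,"dz":0,"yaw":0}
    - {"jaw":0.093,"dx":0.031,"dy":-0.054,"dz":0,"yaw":0}
    - {"jaw":0.093,"dx":0.031,"dy":-0.054,"dz":0,"yaw":0}
    - {"jaw":0.093,"dx":0.031,"dy":-0.054,"dz":0,"yaw":0}
    - {"jaw":0.093,"dx":0.031,"dy":-0.054,"dz":0,"yaw":0}

```text
t: 1.2
tool_pos: [0.3489, -0.2569, 0.2187]
orientation: [3.141, -0.029, 0.001]
force: [0.7, -1.2, 0.3]
opening: 0.0932
gripper_force: 0.0
```

carry_out:
  moves:
    - {"jaw":0.093,"dx":0.03,"dy":-0.054,"dz":0,"yaw":0}
    - {"jaw":0.093,"dx":0.03,"dy":-0.054,"dz":0,"yaw":0}
    - {"jaw":0.093,"dx":0.03,"dy":-0.054,"dz":0,"yaw":0}
    - {"jaw":0.093,"dx":0.03,"dy":-0.054,"dz":0,"yaw":0}
    - {"jaw":0.093,"dx":0.03,"dy":-0.054,"dz":0,"yaw":0}
    - {"jaw":0.093,"dx":0.03,"dy":-0.054,"dz":0,"yaw":0}
    - {"jaw":0.06,"dx":0.03,"dy":-0.054,"dz":0,"yaw":0}
    - {"jaw":0.06,"dx":0,"dy":0,"dz":0,"yaw":0}

```text
t: 2.2
tool_pos: [0.5656, 0.1191, 0.217]
orientation: [-3.141, 0.021, 0.004]
force: [-0.8, -0.7, 0.0]
opening: 0.0775
gripper_force: 0.0
```

Run:
```python
from h import *
s=st();m=camera_model("wrist");im=read_camera("wrist");cv2.imwrite("pics/w2.png",im[:,:,::-1])
print("expected tab px",proj(m,[[.617,.18,.096],[.617,.18,.046]]))
```

```text
t 2.20 pos [0.5656 0.1191 0.217 ] ori [-3.141  0.021  0.004] F [-0.8 -0.7  0. ] M [ 0.    0.02 -0.  ] open 0.0775 gf 0.0 q6 1.70
expected tab px [[195.26553147 139.91287255]
 [204.90878467 137.04390171]]
```

View pics/w2.png

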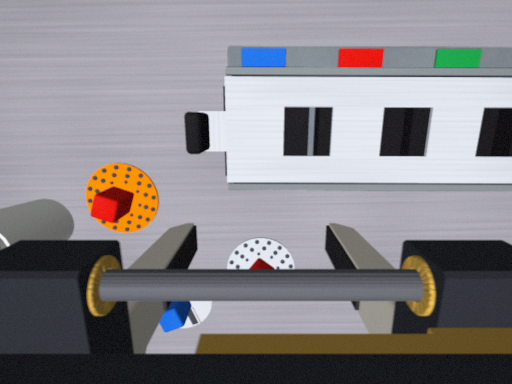

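Run:
```python
from h import *
m=camera_model("wrist");im=cv2.imread("pics/w2.png")[:,:,::-1].copy()
g=im.max(2)[95:170,170:220]<60
n,l,s,c=cv2.connectedComponentsWithStats(g.astype(np.uint8));i=1+s[1:,4].argmax()
x,y,w,h=s[i,:4]+[170,95,0,0];print("tab box",x,y,w,h)
print("outer top",ray(m,[(x,y),(x,y+h)],.096).round(4),"inner base",ray(m,[(x+w,y),(x+w,y+h)],.046).round(4))
T={}
for c_ in("blue","red","green"):
    for a,p,k in blobs(im,c_,100):
        if p[1]<80 and a>300: T[c_]=p
for z in(.02,.025,.03,.035):
    P={k:ray(m,v,z)[0] for k,v in T.items()};print(z,{k:v.round(4) for k,v in P.items()},np.linalg.norm(P["blue"]-P["red"]).round(4),np.linalg.norm(P["green"]-P["red"]).round(4))
print("plate corners z.046",ray(m,[(225,76),(228,184)],.046).round(4),"windows",ray(m,[(284,107),(331,156),(380,107),(430,156)],.046).round(4))
```

```text
tab box 185 113 24 40
outer top [[0.6416 0.1858]
 [0.6041 0.1887]] inner base [[0.6426 0.1716]
 [0.5986 0.1742]]
0.02 {'blue': array([0.7038, 0.1109]), 'red': array([7.018e-01, 2.000e-04]), 'green': array([ 0.6996, -0.1109])} 0.1107 0.1111
0.025 {'blue': array([0.7029, 0.111 ]), 'red': array([0.7009, 0.0017]), 'green': array([ 0.6987, -0.1078])} 0.1092 0.1095
0.03 {'blue': array([0.7019, 0.111 ]), 'red': array([0.6999, 0.0033]), 'green': array([ 0.6978, -0.1047])} 0.1077 0.108
0.035 {'blue': array([0.7009, 0.111 ]), 'red': array([0.699 , 0.0049]), 'green': array([ 0.6969, -0.1016])} 0.1062 0.1065
plate corners z.046 [[0.6806 0.1522]
 [0.562  0.154 ]] windows [[ 0.6478  0.0887]
 [ 0.5931  0.0344]
 [ 0.6463 -0.0171]
 [ 0.5915 -0.0792]]
```

carry_out:
  moves:
    - {"jaw":0.05,"dx":0.028,"dy":-0.031,"dz":0.03,"yaw":0}
    - {"jaw":0.05,"dx":0.028,"dy":-0.031,"dz":0.03,"yaw":0}
    - {"jaw":0.05,"dx":0,"dy":0,"dz":0,"yaw":0}
    - {"jaw":0.05,"dx":0,"dy":0,"dz":0,"yaw":0}

```text
t: 2.75
tool_pos: [0.6221, 0.175, 0.1593]
orientation: [3.141, -0.03, 0.0]
force: [0.8, -0.7, 0.5]
opening: 0.0499
gripper_force: 0.0
```

Run:
```python
from h import *
s=st();print(w2t(.6215-s["tool_pos"][0],.180-s["tool_pos"][1]), cv2.Rodrigues(s["orientation"])[0].round(4))
```

```text
t 2.75 pos [0.6221 0.175  0.1593] ori [ 3.141 -0.03   0.   ] F [ 0.8 -0.7  0.5] M [ 0.07  0.04 -0.03] open 0.0499 gf 0.0 q6 1.79
[-0.00072782 -0.00499246] [[ 9.998e-01 -1.910e-02  1.000e-04]
 [-1.910e-02 -9.998e-01 -5.000e-04]
 [ 1.000e-04  5.000e-04 -1.000e+00]]
```

carry_out:
  moves:
    - {"jaw":0.05,"dx":0,"dy":-0.005,"dz":0.035,"yaw":0}
    - {"jaw":0.05,"dx":0,"dy":0,"dz":0.035,"yaw":0}
    - {"jaw":0.05,"dx":0,"dy":0,"dz":0.034,"yaw":0}
    - {"jaw":0.05,"dx":0,"dy":0,"dz":0,"yaw":0}
    - {"jaw":0.0,"dx":0,"dy":0,"dz":0,"yaw":0}
    - {"jaw":0.0,"dx":0,"dy":0,"dz":0,"yaw":0}
    - {"jaw":0.0,"dx":0,"dy":0,"dz":0,"yaw":0}
    - {"jaw":0.0,"dx":0,"dy":0,"dz":0,"yaw":0}
  grip_force: 30

```text
t: 3.75
tool_pos: [0.6233, 0.1828, 0.0561]
orientation: [-3.139, 0.028, -0.004]
force: [-0.0, 4.9, 4.1]
opening: 0.016
gripper_force: 30.0
```

carry_out:
  moves:
    - {"jaw":0.0,"dx":0,"dy":-0.008,"dz":0,"yaw":0}
    - {"jaw":0.0,"dx":0,"dy":-0.008,"dz":0,"yaw":0}
    - {"jaw":0.0,"dx":0,"dy":-0.008,"dz":0,"yaw":0}
    - {"jaw":0.0,"dx":0,"dy":-0.008,"dz":0,"yaw":0}
    - {"jaw":0.0,"dx":0,"dy":-0.008,"dz":0,"yaw":0}
    - {"jaw":0.0,"dx":0,"dy":-0.006,"dz":0,"yaw":0}
    - {"jaw":0.0,"dx":0,"dy":0,"dz":0,"yaw":0}

```text
t: 4.62
tool_pos: [0.6241, 0.2265, 0.0561]
orientation: [3.14, -0.029, 0.002]
force: [-2.7, -6.3, 7.9]
opening: 0.0153
gripper_force: 30.0
```

carry_out:
  moves:
    - {"jaw":0.0,"dx":0,"dy":-0.003,"dz":0,"yaw":0}
    - {"jaw":0.0,"dx":0,"dy":-0.003,"dz":0,"yaw":0}
    - {"jaw":0.0,"dx":0,"dy":0,"dz":0,"yaw":0}

```text
t: 5.0
tool_pos: [0.6241, 0.2319, 0.056]
orientation: [3.139, -0.03, 0.002]
force: [-2.9, -8.8, 7.8]
opening: 0.0158
gripper_force: 30.0
```

carry_out:
  moves:
    - {"jaw":0.0,"dx":0,"dy":-0.002,"dz":0,"yaw":0}
    - {"jaw":0.0,"dx":0,"dy":-0.001,"dz":0,"yaw":0}
    - {"jaw":0.0,"dx":0,"dy":0,"dz":0,"yaw":0}

```text
t: 5.38
tool_pos: [0.6242, 0.2345, 0.056]
orientation: [3.139, -0.03, 0.002]
force: [-3.3, -10.0, 8.3]
opening: 0.0154
gripper_force: 30.0
```

carry_out:
  moves:
    - {"jaw":0.0,"dx":0,"dy":-0.002,"dz":0,"yaw":0}
    - {"jaw":0.0,"dx":0,"dy":0,"dz":0,"yaw":0}

```text
t: 5.62
tool_pos: [0.6242, 0.2346, 0.056]
orientation: [3.136, -0.031, 0.0]
force: [-4.5, -18.0, 10.5]
opening: 0.0158
gripper_force: 30.0
```

carry_out:
  moves:
    - {"jaw":0.0,"dx":0,"dy":-0.002,"dz":0,"yaw":0}
    - {"jaw":0.0,"dx":0,"dy":0,"dz":0,"yaw":0}

```text
t: 5.88
tool_pos: [0.6242, 0.2346, 0.056]
orientation: [3.133, -0.032, -0.001]
force: [-5.3, -26.2, 11.6]
opening: 0.0161
gripper_force: 30.0
```

carry_out:
  moves:
    - {"jaw":0.0,"dx":0,"dy":0.005,"dz":0,"yaw":0}
    - {"jaw":0.045,"dx":0,"dy":0,"dz":0,"yaw":0}
    - {"jaw":0.045,"dx":0,"dy":0,"dz":0,"yaw":0}
    - {"jaw":0.045,"dx":0,"dy":0,"dz":-0.03,"yaw":0}
    - {"jaw":0.06,"dx":0,"dy":0,"dz":-0.06,"yaw":0}
    - {"jaw":0.06,"dx":-0.04,"dy":0,"dz":-0.05,"yaw":0}
    - {"jaw":0.06,"dx":-0.05,"dy":0,"dz":0,"yaw":0}
    - {"jaw":0.06,"dx":-0.05,"dy":0,"dz":0,"yaw":0}

```text
t: 6.88
tool_pos: [0.4833, 0.2384, 0.1943]
orientation: [-3.141, 0.028, -0.002]
force: [0.4, 0.3, 0.5]
opening: 0.0602
gripper_force: 0.0
```

carry_out:
  moves:
    - {"jaw":0.06,"dx":-0.05,"dy":0,"dz":0,"yaw":0}
    - {"jaw":0.06,"dx":-0.05,"dy":0,"dz":0,"yaw":0}
    - {"jaw":0.06,"dx":-0.04,"dy":0,"dz":0,"yaw":0}
    - {"jaw":0.06,"dx":0,"dy":0,"dz":0,"yaw":0}
    - {"jaw":0.06,"dx":0,"dy":0,"dz":0,"yaw":0}

```text
t: 7.5
tool_pos: [0.3448, 0.2408, 0.1938]
orientation: [-3.141, 0.027, -0.002]
force: [-0.4, -0.5, 0.2]
opening: 0.0597
gripper_force: 0.0
```

```bash
cat >> h.py <<'E'
def look(col,near=None,save=None,zt=.073):
    "wrist: post tops of a colour -> centre, yaw; tool-frame shift & turn to grasp it"
    s=st();m=camera_model("wrist");im=read_camera("wrist");R=cv2.Rodrigues(s["orientation"])[0]
    if save: cv2.imwrite(save,im[:,:,::-1])
    for a,p,k in blobs(im,col,200):
        c=max(cv2.findContours(k,cv2.RETR_EXTERNAL,cv2.CHAIN_APPROX_NONE)[0],key=len)[:,0,:]
        W=ray(m,c,zt); r=cv2.minAreaRect((W*1000).astype(np.float32))
        C=np.array(r[0])/1000
        if near is not None and np.linalg.norm(C-near)>.06: continue
        ex=np.arctan2(R[1,0],R[0,0])
        th=np.deg2rad(r[2])-ex; th=(th+np.pi/4)%(np.pi/2)-np.pi/4
        d=C-s["tool_pos"][:2]
        print(col,a,"px",p.round(0),"C",C.round(4),"size",np.round(r[1],1),"yaw cmd %.3f"%-th,"tool shift",(R.T@[*d,0])[:2].round(4))
E
python3 - <<'E'
from h import *
look("blue",save="pics/w3.png");look("red")
t=read_camera("top");cv2.imwrite("pics/top1.png",t[:,:,::-1]);m=camera_model("top")
for c in HUE:
    for a,p,_ in blobs(t,c): print(c,a,p.round(1),ray(m,p,.06).round(3))
E
```

```text
t 7.50 pos [0.3448 0.2408 0.1938] ori [-3.141e+00  2.700e-02 -2.000e-03] F [-0.4 -0.5  0.2] M [-0.01 -0.05 -0.04] open 0.0597 gf 0.0 q6 2.08
blue 789 px [266. 138.] C [0.3976 0.2329] size [27.4 26.7] yaw cmd -0.371 tool shift [0.0529 0.007 ]
t 7.55 pos [0.3451 0.2407 0.1937] ori [-3.141e+00  2.800e-02 -1.000e-03] F [-0.2 -0.5  0.4] M [ 0.   -0.03  0.  ] open 0.0600 gf 0.0 q6 2.08
red 1361 px [381.  88.] C [0.4407 0.127 ] size [33.6 36.5] yaw cmd 0.665 tool shift [0.0977 0.112 ]
red 1264 px [117. 152.] C [0.3869 0.3784] size [40.7 34.2] yaw cmd 0.327 tool shift [ 0.0393 -0.1385]
red 71 [248.3 154.5] [[0.692 0.005]]
red 95 [152.3 199.8] [[0.544 0.297]]
red 80 [207.9 233.1] [[0.444 0.122]]
green 52 [282.2 155.6] [[ 0.69 -0.1 ]]
green 68 [283.4 242.4] [[ 0.42  -0.103]]
blue 62 [214.2 153.5] [[0.694 0.112]]
yellow 68 [317.3 156.7] [[ 0.689 -0.21 ]]
yellow 105 [344.1 234.6] [[ 0.445 -0.286]]
```

carry_out:
  moves:
    - {"jaw":0.06,"dx":0.053,"dy":0.007,"dz":0,"yaw":0}
    - {"jaw":0.06,"dx":0,"dy":0,"dz":0.03,"yaw":-0.186}
    - {"jaw":0.06,"dx":0,"dy":0,"dz":0.04,"yaw":-0.185}
    - {"jaw":0.06,"dx":0,"dy":0,"dz":0.04,"yaw":0}
    - {"jaw":0.06,"dx":0,"dy":0,"dz":0.035,"yaw":0}
    - {"jaw":0.06,"dx":0,"dy":0,"dz":0.011,"yaw":0}
    - {"jaw":0.06,"dx":0,"dy":0,"dz":0,"yaw":0}

```text
t: 8.52
tool_pos: [0.3972, 0.2322, 0.0372]
orientation: [3.093, 0.551, -0.002]
force: [-0.3, -0.6, 0.3]
opening: 0.0598
gripper_force: 0.0
```

carry_out:
  moves:
    - {"jaw":0.0,"dx":0,"dy":0,"dz":0,"yaw":0}
    - {"jaw":0.0,"dx":0,"dy":0,"dz":0,"yaw":0}
    - {"jaw":0.0,"dx":0,"dy":0,"dz":0,"yaw":0}
    - {"jaw":0.0,"dx":0,"dy":0,"dz":0,"yaw":0}
  grip_force: 20

```text
t: 9.02
tool_pos: [0.3977, 0.2329, 0.0381]
orientation: [-3.092, -0.551, -0.002]
force: [-1.1, 0.8, 5.0]
opening: 0.0282
gripper_force: 20.0
```

carry_out:
  moves:
    - {"jaw":0.0,"dx":0,"dy":0,"dz":-0.03,"yaw":0}
    - {"jaw":0.0,"dx":0,"dy":0,"dz":-0.06,"yaw":0.186}
    - {"jaw":0.0,"dx":0,"dy":0,"dz":-0.02,"yaw":0.185}
    - {"jaw":0.0,"dx":0.045,"dy":0.023,"dz":0,"yaw":0}
    - {"jaw":0.0,"dx":0.045,"dy":0.023,"dz":0,"yaw":0}
    - {"jaw":0.0,"dx":0.045,"dy":0.023,"dz":0,"yaw":0}
    - {"jaw":0.0,"dx":0.045,"dy":0.023,"dz":0,"yaw":0}
    - {"jaw":0.0,"dx":0.045,"dy":0.023,"dz":0,"yaw":0}

```text
t: 10.02
tool_pos: [0.621, 0.1124, 0.1466]
orientation: [3.141, -0.029, -0.002]
force: [-0.7, 0.6, -1.6]
opening: 0.0278
gripper_force: 20.0
```

carry_out:
  moves:
    - {"jaw":0.0,"dx":0,"dy":0,"dz":0,"yaw":0}
    - {"jaw":0.0,"dx":0,"dy":0,"dz":0,"yaw":0}

```text
t: 10.28
tool_pos: [0.6192, 0.1135, 0.1463]
orientation: [-3.141, 0.029, 0.004]
force: [-1.0, 0.5, -2.8]
opening: 0.0279
gripper_force: 20.0
```

Run:
```python
from h import *
s=st();print("to bay",w2t(.6224-s["tool_pos"][0],.1125-s["tool_pos"][1]).round(4))
cv2.imwrite("pics/w4.png",read_camera("wrist")[:,:,::-1])
```

```text
t 10.28 pos [0.6192 0.1135 0.1463] ori [-3.141  0.029  0.004] F [-1.   0.5 -2.8] M [ 0.03  0.02 -0.02] open 0.0279 gf 20.0 q6 1.69
to bay [0.0032 0.0009]
```

View pics/w4.png

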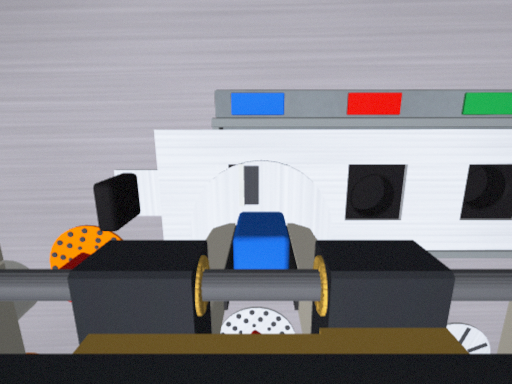

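Run:
```python
from h import *
m=camera_model("wrist");im=cv2.imread("pics/w4.png")[:,:,::-1].copy()
for c in("blue","red"):
    for a,p,k in blobs(im,c,300):
        if p[1]<130: 
            P=ray(m,p,.022)[0];print(c,P.round(4),"bay",(P-.081*np.array([1,-.0185])).round(4))
k=(im.max(2)<110).astype(np.uint8);k[:,:335]=0;k[:150]=0;k[230:]=0
n,l,s,c=cv2.connectedComponentsWithStats(k)
for i in range(1,n):
    if s[i,4]>1000:
        x,y,w,h=s[i,:4];print(s[i],ray(m,[(x,y),(x+w,y+h)],.046).round(4),ray(m,[(x+w/2,y+h/2)],.046))
t=cv2.imread("pics/top1.png");a=cv2.resize(t[160:205,195:355],None,fx=5,fy=5,interpolation=cv2.INTER_CUBIC)
b=cv2.resize(im[155:230,335:512,::-1],None,fx=4.5,fy=4.5,interpolation=cv2.INTER_CUBIC)
o=np.zeros((a.shape[0]+b.shape[0],800,3),np.uint8);o[:a.shape[0],:a.shape[1]]=a;o[a.shape[0]:,:b.shape[1]]=b
o=(np.clip(o/90.,0,1)**.6*255).astype(np.uint8);cv2.imwrite("pics/c1.png",o);print(o.shape)
```

```text
blue [0.7035 0.1144] bay [0.6225 0.1159]
red [0.7016 0.0039] bay [0.6206 0.0054]
[ 346  165   59   54 2937] [[ 0.6471  0.0339]
 [ 0.5941 -0.0255]] [[0.62123441 0.00489121]]
[ 461  165   51   54 2524] [[ 0.6453 -0.0712]
 [ 0.5923 -0.128 ]] [[ 0.61946202 -0.09891296]]
(563, 800, 3)
```

View pics/c1.png

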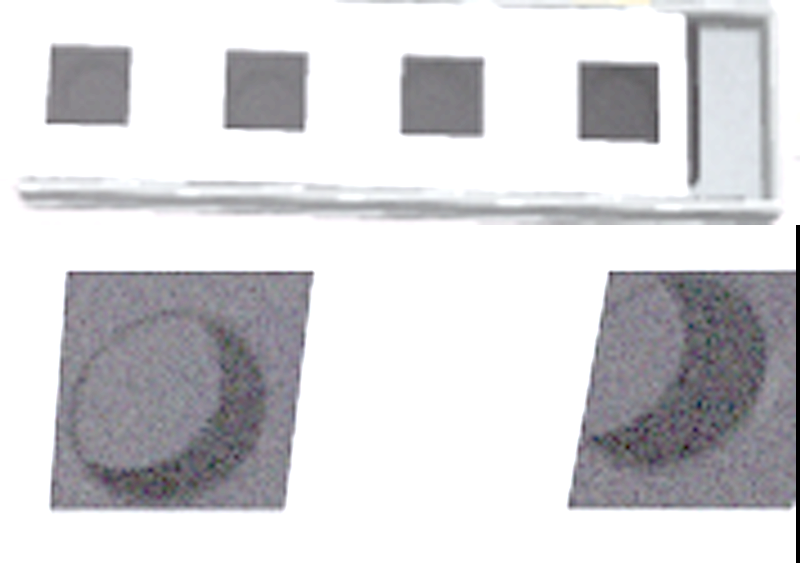

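carry_out:
  moves:
    - {"jaw":0.0,"dx":0,"dy":0.045,"dz":0,"yaw":0}
    - {"jaw":0.0,"dx":0,"dy":0.045,"dz":0,"yaw":0}
    - {"jaw":0.0,"dx":0,"dy":0,"dz":0,"yaw":0}
    - {"jaw":0.0,"dx":0,"dy":0,"dz":0,"yaw":0}

```text
t: 10.82
tool_pos: [0.618, 0.0245, 0.1479]
orientation: [-3.141, 0.028, -0.001]
force: [-0.1, -0.2, -3.3]
opening: 0.0277
gripper_force: 20.0
```

Run:
```python
from h import *
import pickle
m=camera_model("wrist");im=cv2.imread("pics/w4.png")
print("red socket",ray(m,[(372.4,195.2)],.040))  # not valid if cam moved; see below
s=st();m=camera_model("wrist");im=read_camera("wrist");cv2.imwrite("pics/w5.png",im[:,:,::-1]);pickle.dump(m,open("m5.pkl","wb"))
px=proj(m,[[.6225,.1155,.046],[.618,-.106,.046]]);print(px)
o=np.zeros((400,800,3),np.uint8)
for i,p in enumerate(px):
    x,y=(p-40).astype(int);x=min(x,432);print("crop org",x,y)
    o[:,i*400:i*400+400]=cv2.resize(im[y:y+80,x:x+80,::-1],(400,400),interpolation=cv2.INTER_CUBIC)
o=(np.clip(o/90.,0,1)**.6*255).astype(np.uint8);cv2.imwrite("pics/c2.png",o)
```

```text
red socket [[ 0.61550391 -0.08450292]]
t 10.82 pos [0.618  0.0245 0.1479] ori [-3.141e+00  2.800e-02 -1.000e-03] F [-0.1 -0.2 -3.3] M [0.04 0.07 0.05] open 0.0277 gf 20.0 q6 1.54
[[162.29029968 193.03475556]
 [397.8512245  193.81525998]]
crop org 122 153
crop org 357 153
```

View pics/c2.png

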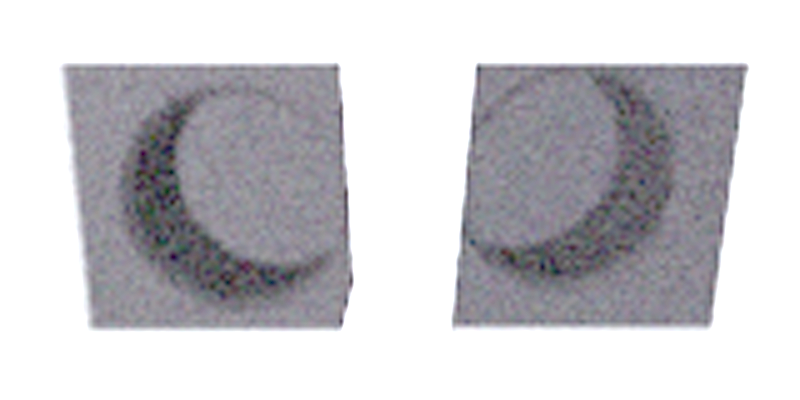

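Run:
```python
from h import *
import pickle
m=pickle.load(open("m5.pkl","rb"));im=cv2.imread("pics/w5.png")[:,:,::-1].copy()
B,G=ray(m,[(168,192),(389.4,187)],.040);print("blue socket",B.round(4),"green",G.round(4))
for c in("blue","green","yellow"):
    for a,p,k in blobs(im,c,300):
        if p[1]<130: P=ray(m,p,.022)[0];print(c,"bay by tag",(P-.081*np.array([1,-.0185])).round(4))
print("blue post held C",end=" ")
for a,p,k in blobs(im,"blue",300):
    if p[1]>150:
        ys,xs=np.where(k);print(p,"top-edge row",ys.min(),xs.min(),xs.max())
s=read_state();print("to blue socket",w2t(*(B-s["tool_pos"][:2])).round(4))
```

```text
blue socket [0.622 0.112] green [ 0.6233 -0.1001]
blue bay by tag [0.6224 0.1152]
green bay by tag [ 0.619 -0.105]
yellow bay by tag [ 0.6168 -0.2022]
blue post held C [260.78153745 242.24507227] top-edge row 213 232 289
to blue socket [ 0.0024 -0.0872]
```

carry_out:
  moves:
    - {"jaw":0.0,"dx":0.0025,"dy":-0.045,"dz":0,"yaw":0}
    - {"jaw":0.0,"dx":0,"dy":-0.042,"dz":0,"yaw":0}
    - {"jaw":0.0,"dx":0,"dy":0,"dz":0.03,"yaw":0}
    - {"jaw":0.0,"dx":0,"dy":0,"dz":0.025,"yaw":0}
    - {"jaw":0.0,"dx":0,"dy":0,"dz":0.005,"yaw":0}
    - {"jaw":0.0,"dx":0,"dy":0,"dz":0,"yaw":0}

```text
t: 11.62
tool_pos: [0.6224, 0.1112, 0.0877]
orientation: [-3.141, 0.027, 0.0]
force: [0.1, 0.5, -3.4]
opening: 0.0284
gripper_force: 20.0
```

carry_out:
  moves:
    - {"jaw":0.0,"dx":0,"dy":0,"dz":0.004,"yaw":0}
    - {"jaw":0.0,"dx":0,"dy":0,"dz":0.004,"yaw":0}
    - {"jaw":0.0,"dx":0,"dy":0,"dz":0.003,"yaw":0}
    - {"jaw":0.0,"dx":0,"dy":0,"dz":0,"yaw":0}

```text
t: 12.12
tool_pos: [0.6226, 0.1108, 0.0767]
orientation: [-3.141, 0.029, -0.0]
force: [-1.0, 3.2, -0.8]
opening: 0.028
gripper_force: 20.0
```

carry_out:
  moves:
    - {"jaw":0.0,"dx":0,"dy":-0.001,"dz":0.004,"yaw":0}
    - {"jaw":0.0,"dx":0,"dy":0,"dz":0.003,"yaw":0}
    - {"jaw":0.0,"dx":0,"dy":0,"dz":0,"yaw":0}

```text
t: 12.5
tool_pos: [0.6219, 0.1116, 0.0685]
orientation: [-3.141, 0.029, 0.002]
force: [-1.5, 4.2, -5.9]
opening: 0.0281
gripper_force: 20.0
```

carry_out:
  moves:
    - {"jaw":0.0,"dx":0,"dy":-0.001,"dz":0.004,"yaw":0}
    - {"jaw":0.0,"dx":0,"dy":0,"dz":0.004,"yaw":0}
    - {"jaw":0.0,"dx":0,"dy":0,"dz":0.003,"yaw":0}
    - {"jaw":0.0,"dx":0,"dy":0,"dz":0,"yaw":0}

```text
t: 13.0
tool_pos: [0.6223, 0.1122, 0.0582]
orientation: [3.141, -0.029, -0.001]
force: [-4.8, 0.5, 0.3]
opening: 0.0277
gripper_force: 20.0
```

carry_out:
  moves:
    - {"jaw":0.0,"dx":0,"dy":0,"dz":0.002,"yaw":0}
    - {"jaw":0.0,"dx":0,"dy":0,"dz":0,"yaw":0}

```text
t: 13.25
tool_pos: [0.6223, 0.1122, 0.0581]
orientation: [3.141, -0.029, -0.001]
force: [-13.4, -0.2, 15.2]
opening: 0.0277
gripper_force: 20.0
```

carry_out:
  moves:
    - {"jaw":0.06,"dx":0,"dy":0,"dz":0,"yaw":0}
    - {"jaw":0.06,"dx":0,"dy":0,"dz":0,"yaw":0}
    - {"jaw":0.06,"dx":0,"dy":0,"dz":-0.04,"yaw":0}
    - {"jaw":0.06,"dx":0,"dy":0,"dz":-0.05,"yaw":0}
    - {"jaw":0.06,"dx":-0.05,"dy":0,"dz":-0.04,"yaw":0}
    - {"jaw":0.06,"dx":-0.05,"dy":0,"dz":0,"yaw":0}
    - {"jaw":0.06,"dx":-0.05,"dy":0,"dz":0,"yaw":0}
    - {"jaw":0.06,"dx":-0.05,"dy":0,"dz":0,"yaw":0}

```text
t: 14.25
tool_pos: [0.423, 0.1159, 0.1857]
orientation: [-3.141, 0.029, -0.003]
force: [0.3, -0.8, 0.5]
opening: 0.06
gripper_force: 0.0
```

carry_out:
  moves:
    - {"jaw":0.06,"dx":-0.05,"dy":-0.01,"dz":0,"yaw":0}
    - {"jaw":0.06,"dx":0,"dy":0,"dz":0,"yaw":0}
    - {"jaw":0.06,"dx":0,"dy":0,"dz":0,"yaw":0}

```text
t: 14.62
tool_pos: [0.375, 0.1269, 0.1861]
orientation: [-3.141, 0.028, -0.004]
force: [-0.3, -0.6, -0.5]
opening: 0.0598
gripper_force: 0.0
```

Run:
```python
from h import *
look("red",save="pics/w6.png")
```

```text
t 14.62 pos [0.375  0.1269 0.1861] ori [-3.141  0.028 -0.004] F [-0.3 -0.6 -0.5] M [-0.04 -0.02 -0.01] open 0.0598 gf 0.0 q6 1.79
red 1634 px [75. 16.] C [0.5351 0.282 ] size [48.8 26.5] yaw cmd 0.343 tool shift [ 0.1574 -0.1579]
red 854 px [265. 122.] C [0.4427 0.1204] size [26.6 26.7] yaw cmd 0.658 tool shift [0.0678 0.0054]
red 1184 px [ 17. 183.] C [0.3866 0.3605] size [36.8 40.9] yaw cmd 0.214 tool shift [ 0.0074 -0.2337]
```

carry_out:
  moves:
    - {"jaw":0.06,"dx":0.034,"dy":0.0027,"dz":0,"yaw":0}
    - {"jaw":0.06,"dx":0.034,"dy":0.0027,"dz":0,"yaw":0}
    - {"jaw":0.06,"dx":0,"dy":0,"dz":0.02,"yaw":0.165}
    - {"jaw":0.06,"dx":0,"dy":0,"dz":0.03,"yaw":0.165}
    - {"jaw":0.06,"dx":0,"dy":0,"dz":0.03,"yaw":0.165}
    - {"jaw":0.06,"dx":0,"dy":0,"dz":0.03,"yaw":0.163}
    - {"jaw":0.06,"dx":0,"dy":0,"dz":0.028,"yaw":0}
    - {"jaw":0.06,"dx":0,"dy":0,"dz":0.01,"yaw":0}

```text
t: 15.68
tool_pos: [0.4412, 0.1197, 0.0353]
orientation: [2.962, -1.042, -0.005]
force: [0.5, -0.5, 0.3]
opening: 0.0601
gripper_force: 0.0
```

carry_out:
  moves:
    - {"jaw":0.06,"dx":0,"dy":0,"dz":0,"yaw":0}
    - {"jaw":0.0,"dx":0,"dy":0,"dz":0,"yaw":0}
    - {"jaw":0.0,"dx":0,"dy":0,"dz":0,"yaw":0}
    - {"jaw":0.0,"dx":0,"dy":0,"dz":0,"yaw":0}
    - {"jaw":0.0,"dx":0,"dy":0,"dz":0,"yaw":0}

```text
t: 16.3
tool_pos: [0.4424, 0.1204, 0.038]
orientation: [-2.963, 1.042, -0.002]
force: [0.2, 0.6, 3.6]
opening: 0.0283
gripper_force: 20.0
```

carry_out:
  moves:
    - {"jaw":0.0,"dx":0,"dy":0,"dz":-0.03,"yaw":0}
    - {"jaw":0.0,"dx":0,"dy":0,"dz":-0.04,"yaw":-0.165}
    - {"jaw":0.0,"dx":0,"dy":0,"dz":-0.04,"yaw":-0.165}
    - {"jaw":0.0,"dx":0,"dy":0,"dz":0,"yaw":-0.165}
    - {"jaw":0.0,"dx":0,"dy":0,"dz":0,"yaw":-0.163}
    - {"jaw":0.0,"dx":0,"dy":0,"dz":0,"yaw":0}

```text
t: 17.05
tool_pos: [0.4414, 0.1202, 0.1471]
orientation: [3.141, -0.03, -0.001]
force: [-0.1, -0.4, -2.7]
opening: 0.0277
gripper_force: 20.0
```

carry_out:
  moves:
    - {"jaw":0.0,"dx":0.044,"dy":0.028,"dz":0,"yaw":0}
    - {"jaw":0.0,"dx":0.044,"dy":0.028,"dz":0,"yaw":0}
    - {"jaw":0.0,"dx":0.044,"dy":0.028,"dz":0,"yaw":0}
    - {"jaw":0.0,"dx":0.044,"dy":0.028,"dz":0,"yaw":0}
    - {"jaw":0.0,"dx":0,"dy":0,"dz":0.025,"yaw":0}
    - {"jaw":0.0,"dx":0,"dy":0,"dz":0.025,"yaw":0}
    - {"jaw":0.0,"dx":0,"dy":0,"dz":0,"yaw":0}

```text
t: 17.92
tool_pos: [0.6132, 0.0052, 0.0939]
orientation: [-3.141, 0.034, 0.011]
force: [-0.7, -0.6, -2.9]
opening: 0.0278
gripper_force: 20.0
```

carry_out:
  moves:
    - {"jaw":0.0,"dx":0.002,"dy":0,"dz":0.006,"yaw":0}
    - {"jaw":0.0,"dx":0,"dy":0,"dz":0,"yaw":0}
    - {"jaw":0.0,"dx":0,"dy":0,"dz":0,"yaw":0}

```text
t: 18.3
tool_pos: [0.6184, 0.0051, 0.0926]
orientation: [3.141, -0.029, 0.002]
force: [1.1, -0.9, -3.2]
opening: 0.0278
gripper_force: 20.0
```

carry_out:
  moves:
    - {"jaw":0.0,"dx":-0.0017,"dy":0.0006,"dz":0.005,"yaw":0}
    - {"jaw":0.0,"dx":0,"dy":0,"dz":0.005,"yaw":0}
    - {"jaw":0.0,"dx":0,"dy":0,"dz":0.004,"yaw":0}
    - {"jaw":0.0,"dx":0,"dy":0,"dz":0.003,"yaw":0}
    - {"jaw":0.0,"dx":0,"dy":0,"dz":0.002,"yaw":0}
    - {"jaw":0.0,"dx":0,"dy":0,"dz":0,"yaw":0}
    - {"jaw":0.0,"dx":0,"dy":0,"dz":0,"yaw":0}

```text
t: 19.18
tool_pos: [0.6162, 0.0045, 0.0726]
orientation: [3.141, -0.029, 0.0]
force: [-0.1, -1.0, -3.2]
opening: 0.0277
gripper_force: 20.0
```

Straight in. Continue down.

carry_out:
  moves:
    - {"jaw":0.0,"dx":0,"dy":0,"dz":0.004,"yaw":0}
    - {"jaw":0.0,"dx":0,"dy":0,"dz":0.004,"yaw":0}
    - {"jaw":0.0,"dx":0,"dy":0,"dz":0.004,"yaw":0}
    - {"jaw":0.0,"dx":0,"dy":0,"dz":0.002,"yaw":0}
    - {"jaw":0.0,"dx":0,"dy":0,"dz":0.002,"yaw":0}
    - {"jaw":0.0,"dx":0,"dy":0,"dz":0,"yaw":0}

```text
t: 19.92
tool_pos: [0.6161, 0.0045, 0.0581]
orientation: [3.141, -0.028, -0.0]
force: [-8.3, -0.1, 10.4]
opening: 0.0278
gripper_force: 20.0
```

carry_out:
  moves:
    - {"jaw":0.06,"dx":0,"dy":0,"dz":0,"yaw":0}
    - {"jaw":0.06,"dx":0,"dy":0,"dz":0,"yaw":0}
    - {"jaw":0.06,"dx":0,"dy":0,"dz":-0.04,"yaw":0}
    - {"jaw":0.06,"dx":0,"dy":0,"dz":-0.05,"yaw":0}
    - {"jaw":0.06,"dx":-0.052,"dy":0.022,"dz":-0.04,"yaw":0}
    - {"jaw":0.06,"dx":-0.052,"dy":0.022,"dz":0,"yaw":0}
    - {"jaw":0.06,"dx":-0.052,"dy":0.022,"dz":0,"yaw":0}
    - {"jaw":0.06,"dx":-0.052,"dy":0.022,"dz":0,"yaw":0}

```text
t: 20.92
tool_pos: [0.4103, -0.0782, 0.1827]
orientation: [3.141, -0.028, 0.001]
force: [-0.2, -1.3, 0.8]
opening: 0.0596
gripper_force: 0.0
```

carry_out:
  moves:
    - {"jaw":0.06,"dx":-0.052,"dy":0.022,"dz":0,"yaw":0}
    - {"jaw":0.06,"dx":0,"dy":0,"dz":0,"yaw":0}
    - {"jaw":0.06,"dx":0,"dy":0,"dz":0,"yaw":0}

```text
t: 21.3
tool_pos: [0.3599, -0.099, 0.1832]
orientation: [3.141, -0.03, 0.003]
force: [-0.5, -0.6, 0.6]
opening: 0.0598
gripper_force: 0.0
```

Run:
```python
from h import *
look("green",save="pics/w7.png")
t=read_camera("top");cv2.imwrite("pics/top2.png",t[:,:,::-1]);m=camera_model("top")
for c in HUE:
    for a,p,_ in blobs(t,c): print(c,a,p.round(1),ray(m,p,.06).round(3))
```

```text
t 21.30 pos [ 0.3599 -0.099   0.1832] ori [ 3.141e+00 -3.000e-02  3.000e-03] F [-0.5 -0.6  0.6] M [ 0.01 -0.03 -0.04] open 0.0598 gf 0.0 q6 1.18
green 842 px [264. 133.] C [ 0.4181 -0.1049] size [26.4 26.5] yaw cmd 0.336 tool shift [0.0582 0.0048]
red 71 [248.3 154.5] [[0.692 0.005]]
red 84 [247.9 176.1] [[0.622 0.005]]
red 92 [152.2 199.8] [[0.544 0.297]]
red 87 [117.7 250. ] [[0.388 0.392]]
green 51 [282.1 155.6] [[ 0.69 -0.1 ]]
blue 62 [214.2 153.5] [[0.694 0.112]]
blue 77 [212.7 172.9] [[0.631 0.114]]
yellow 68 [317.3 156.7] [[ 0.689 -0.21 ]]
yellow 44 [347.  233.8] [[ 0.447 -0.295]]
```

carry_out:
  moves:
    - {"jaw":0.06,"dx":0.029,"dy":0.0024,"dz":0,"yaw":0}
    - {"jaw":0.06,"dx":0.029,"dy":0.0024,"dz":0,"yaw":0}
    - {"jaw":0.06,"dx":0,"dy":0,"dz":0.03,"yaw":0.168}
    - {"jaw":0.06,"dx":0,"dy":0,"dz":0.04,"yaw":0.168}
    - {"jaw":0.06,"dx":0,"dy":0,"dz":0.04,"yaw":0}
    - {"jaw":0.06,"dx":0,"dy":0,"dz":0.025,"yaw":0}
    - {"jaw":0.06,"dx":0,"dy":0,"dz":0.01,"yaw":0}
    - {"jaw":0.06,"dx":0,"dy":0,"dz":0,"yaw":0}

```text
t: 22.4
tool_pos: [0.4172, -0.1041, 0.0372]
orientation: [-3.092, 0.552, 0.002]
force: [0.1, -0.8, 0.9]
opening: 0.0598
gripper_force: 0.0
```

carry_out:
  moves:
    - {"jaw":0.0,"dx":0,"dy":0,"dz":0,"yaw":0}
    - {"jaw":0.0,"dx":0,"dy":0,"dz":0,"yaw":0}
    - {"jaw":0.0,"dx":0,"dy":0,"dz":0,"yaw":0}
    - {"jaw":0.0,"dx":0,"dy":0,"dz":0,"yaw":0}

```text
t: 22.9
tool_pos: [0.4176, -0.1047, 0.0382]
orientation: [3.092, -0.554, 0.002]
force: [0.8, 1.8, 1.8]
opening: 0.0276
gripper_force: 20.0
```

carry_out:
  moves:
    - {"jaw":0.0,"dx":0,"dy":0,"dz":-0.03,"yaw":0}
    - {"jaw":0.0,"dx":0,"dy":0,"dz":-0.04,"yaw":-0.168}
    - {"jaw":0.0,"dx":0,"dy":0,"dz":-0.04,"yaw":-0.168}
    - {"jaw":0.0,"dx":0.041,"dy":-0.0017,"dz":0,"yaw":0}
    - {"jaw":0.0,"dx":0.041,"dy":-0.0017,"dz":0,"yaw":0}
    - {"jaw":0.0,"dx":0.041,"dy":-0.0017,"dz":0,"yaw":0}
    - {"jaw":0.0,"dx":0.041,"dy":-0.0017,"dz":0,"yaw":0}
    - {"jaw":0.0,"dx":0.041,"dy":-0.0017,"dz":0,"yaw":0}

```text
t: 23.9
tool_pos: [0.623, -0.0997, 0.1467]
orientation: [-3.141, 0.029, 0.002]
force: [-0.3, -0.1, -2.8]
opening: 0.0275
gripper_force: 20.0
```

carry_out:
  moves:
    - {"jaw":0.0,"dx":0,"dy":0,"dz":0.025,"yaw":0}
    - {"jaw":0.0,"dx":0,"dy":0,"dz":0.025,"yaw":0}
    - {"jaw":0.0,"dx":0,"dy":0,"dz":0.007,"yaw":0}
    - {"jaw":0.0,"dx":0,"dy":0,"dz":0,"yaw":0}
    - {"jaw":0.0,"dx":0,"dy":0,"dz":0,"yaw":0}

```text
t: 24.52
tool_pos: [0.6231, -0.1001, 0.0921]
orientation: [3.141, -0.029, 0.003]
force: [0.3, -0.1, -2.3]
opening: 0.028
gripper_force: 20.0
```

carry_out:
  moves:
    - {"jaw":0.0,"dx":0,"dy":0,"dz":0.005,"yaw":0}
    - {"jaw":0.0,"dx":0,"dy":0,"dz":0.005,"yaw":0}
    - {"jaw":0.0,"dx":0,"dy":0,"dz":0.004,"yaw":0}
    - {"jaw":0.0,"dx":0,"dy":0,"dz":0.003,"yaw":0}
    - {"jaw":0.0,"dx":0,"dy":0,"dz":0.002,"yaw":0}
    - {"jaw":0.0,"dx":0,"dy":0,"dz":0,"yaw":0}
    - {"jaw":0.0,"dx":0,"dy":0,"dz":0,"yaw":0}

```text
t: 25.4
tool_pos: [0.6224, -0.0998, 0.0718]
orientation: [3.141, -0.029, 0.0]
force: [-0.4, -2.0, -2.9]
opening: 0.0279
gripper_force: 20.0
```

carry_out:
  moves:
    - {"jaw":0.0,"dx":0,"dy":0,"dz":0.004,"yaw":0}
    - {"jaw":0.0,"dx":0,"dy":0,"dz":0.004,"yaw":0}
    - {"jaw":0.0,"dx":0,"dy":0,"dz":0.004,"yaw":0}
    - {"jaw":0.0,"dx":0,"dy":0,"dz":0.002,"yaw":0}
    - {"jaw":0.0,"dx":0,"dy":0,"dz":0.002,"yaw":0}
    - {"jaw":0.0,"dx":0,"dy":0,"dz":0,"yaw":0}

```text
t: 26.15
tool_pos: [0.6224, -0.0998, 0.0581]
orientation: [3.141, -0.028, 0.0]
force: [-11.6, 2.4, 16.4]
opening: 0.0276
gripper_force: 20.0
```

carry_out:
  moves:
    - {"jaw":0.06,"dx":0,"dy":0,"dz":0,"yaw":0}
    - {"jaw":0.06,"dx":0,"dy":0,"dz":0,"yaw":0}
    - {"jaw":0.06,"dx":0,"dy":0,"dz":-0.04,"yaw":0}
    - {"jaw":0.06,"dx":0,"dy":0,"dz":-0.05,"yaw":0}
    - {"jaw":0.06,"dx":-0.036,"dy":0.055,"dz":0,"yaw":0}
    - {"jaw":0.06,"dx":-0.036,"dy":0.055,"dz":0,"yaw":0}
    - {"jaw":0.06,"dx":0,"dy":0,"dz":0,"yaw":0}
    - {"jaw":0.06,"dx":0,"dy":0,"dz":0,"yaw":0}

```text
t: 27.15
tool_pos: [0.552, -0.2032, 0.1455]
orientation: [-3.141, 0.03, -0.0]
force: [-0.3, 0.6, -0.9]
opening: 0.06
gripper_force: 0.0
```

Run:
```python
from h import *
import pickle
s=st();m=camera_model("wrist");im=read_camera("wrist");cv2.imwrite("pics/w8.png",im[:,:,::-1]);pickle.dump(m,open("m8.pkl","wb"))
p=proj(m,[[.617,-.214,.046]])[0];x,y=(p-45).astype(int);print(p,x,y)
o=cv2.resize(im[y:y+90,x:x+90,::-1],(540,540),interpolation=cv2.INTER_CUBIC)
cv2.imwrite("pics/c3.png",(np.clip(o/90.,0,1)**.6*255).astype(np.uint8))
for a,p,k in blobs(im,"yellow",300): P=ray(m,p,.022)[0];print(p,(P-.081*np.array([1,-.0185])).round(4))
```

```text
t 27.15 pos [ 0.552  -0.2032  0.1455] ori [-3.141  0.03  -0.   ] F [-0.3  0.6 -0.9] M [0.01 0.04 0.04] open 0.0600 gf 0.0 q6 1.15
[269.8285748 124.9567025] 224 79
[270.47863248  29.99145299] [ 0.6179 -0.2147]
[135.73631841 285.81965174] [ 0.3655 -0.063 ]
[385.86094317 285.80048368] [ 0.3605 -0.3395]
[346.03127443 342.51342194] [ 0.2871 -0.2994]
```

View pics/c3.png

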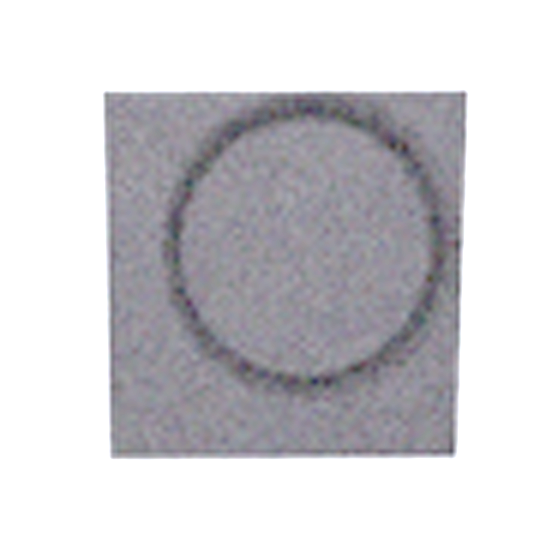

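carry_out:
  moves:
    - {"jaw":0.06,"dx":-0.043,"dy":0.022,"dz":-0.02,"yaw":0}
    - {"jaw":0.06,"dx":-0.043,"dy":0.023,"dz":-0.02,"yaw":0}
    - {"jaw":0.06,"dx":-0.043,"dy":0.022,"dz":0,"yaw":0}
    - {"jaw":0.06,"dx":-0.043,"dy":0.023,"dz":0,"yaw":0}
    - {"jaw":0.06,"dx":0,"dy":0,"dz":0,"yaw":0}
    - {"jaw":0.06,"dx":0,"dy":0,"dz":0,"yaw":0}

```text
t: 27.95
tool_pos: [0.3793, -0.2894, 0.1858]
orientation: [-3.141, 0.027, -0.001]
force: [0.1, -0.3, 0.5]
opening: 0.0599
gripper_force: 0.0
```

Run:
```python
from h import *
import pickle
print("socket",ray(pickle.load(open("m8.pkl","rb")),[(275.2,119.7)],.04).round(4))
look("yellow",save="pics/w9.png")
t=read_camera("top");m=camera_model("top")
for c in HUE:
    for a,p,_ in blobs(t,c): print(c,a,p.round(1),ray(m,p,.06).round(3))
```

```text
socket [[ 0.6214 -0.219 ]]
t 27.95 pos [ 0.3793 -0.2894  0.1858] ori [-3.141e+00  2.700e-02 -1.000e-03] F [ 0.1 -0.3  0.5] M [0.05 0.01 0.01] open 0.0599 gf 0.0 q6 0.83
yellow 913 px [300. 136.] C [ 0.4334 -0.3279] size [29.7 26.7] yaw cmd 0.208 tool shift [0.0548 0.0376]
yellow 801 px [136. 286.] C [ 0.2794 -0.1582] size [24.7 74.7] yaw cmd 0.168 tool shift [-0.1022 -0.1295]
yellow 825 px [386. 286.] C [ 0.275  -0.4203] size [74.3 25.5] yaw cmd -0.171 tool shift [-0.102   0.1327]
yellow 7677 px [346. 343.] C [ 0.2079 -0.3679] size [408.8  33.1] yaw cmd -0.001 tool shift [-0.1701  0.0815]
red 71 [248.3 154.5] [[0.692 0.005]]
red 85 [247.9 176.2] [[0.622 0.005]]
red 92 [152.2 199.7] [[0.544 0.297]]
red 89 [117.8 250. ] [[0.388 0.392]]
green 50 [282.  155.7] [[ 0.69 -0.1 ]]
green 56 [282.5 174. ] [[ 0.631 -0.101]]
blue 62 [214.2 153.5] [[0.694 0.112]]
blue 77 [212.7 173. ] [[0.631 0.114]]
yellow 68 [317.3 156.7] [[ 0.689 -0.21 ]]
```

carry_out:
  moves:
    - {"jaw":0.06,"dx":-0.013,"dy":0.038,"dz":0,"yaw":0}
    - {"jaw":0.06,"dx":0,"dy":0,"dz":0,"yaw":0}
    - {"jaw":0.06,"dx":0,"dy":0,"dz":0,"yaw":0}

```text
t: 28.42
tool_pos: [0.3653, -0.327, 0.1853]
orientation: [-3.141, 0.028, 0.0]
force: [-0.3, -0.7, -0.7]
opening: 0.06
gripper_force: 0.0
```

Run:
```python
from h import *
look("yellow",near=(.433,-.328),save="pics/w10.png")
```

```text
t 28.43 pos [ 0.3653 -0.327   0.1853] ori [-3.141  0.028  0.   ] F [-0.3 -0.7 -0.7] M [0.04 0.01 0.04] open 0.0600 gf 0.0 q6 0.75
yellow 867 px [261. 122.] C [ 0.433  -0.3298] size [26.8 26.8] yaw cmd 0.213 tool shift [0.0677 0.0015]
```

View pics/w10.png

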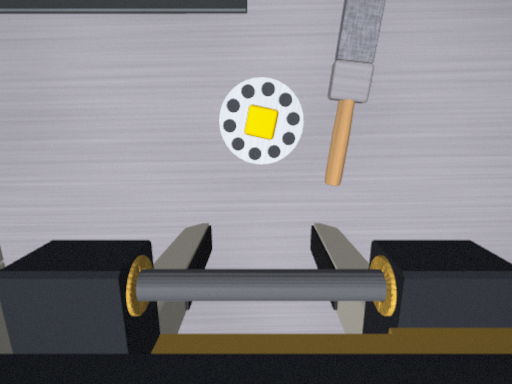

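carry_out:
  moves:
    - {"jaw":0.05,"dx":0.034,"dy":0.001,"dz":0,"yaw":0}
    - {"jaw":0.05,"dx":0.034,"dy":0.0005,"dz":0,"yaw":0}
    - {"jaw":0.05,"dx":0,"dy":0,"dz":0.03,"yaw":0.107}
    - {"jaw":0.05,"dx":0,"dy":0,"dz":0.04,"yaw":0.106}
    - {"jaw":0.05,"dx":0,"dy":0,"dz":0.04,"yaw":0}
    - {"jaw":0.05,"dx":0,"dy":0,"dz":0.028,"yaw":0}
    - {"jaw":0.05,"dx":0,"dy":0,"dz":0.01,"yaw":0}
    - {"jaw":0.05,"dx":0,"dy":0,"dz":0,"yaw":0}

```text
t: 29.48
tool_pos: [0.4327, -0.3298, 0.0375]
orientation: [-3.12, 0.361, 0.001]
force: [-0.2, -0.4, -0.4]
opening: 0.0499
gripper_force: 0.0
```

carry_out:
  moves:
    - {"jaw":0.0,"dx":0,"dy":0,"dz":0,"yaw":0}
    - {"jaw":0.0,"dx":0,"dy":0,"dz":0,"yaw":0}
    - {"jaw":0.0,"dx":0,"dy":0,"dz":0,"yaw":0}
    - {"jaw":0.0,"dx":0,"dy":0,"dz":0,"yaw":0}

```text
t: 29.98
tool_pos: [0.4333, -0.3309, 0.0387]
orientation: [3.12, -0.362, 0.002]
force: [0.1, 2.7, 7.1]
opening: 0.0278
gripper_force: 20.0
```

carry_out:
  moves:
    - {"jaw":0.0,"dx":0,"dy":0,"dz":-0.04,"yaw":0}
    - {"jaw":0.0,"dx":0,"dy":0,"dz":-0.045,"yaw":-0.107}
    - {"jaw":0.0,"dx":0,"dy":0,"dz":-0.045,"yaw":-0.106}
    - {"jaw":0.0,"dx":0.0466,"dy":-0.0286,"dz":0,"yaw":0}
    - {"jaw":0.0,"dx":0.0466,"dy":-0.0286,"dz":0,"yaw":0}
    - {"jaw":0.0,"dx":0.0466,"dy":-0.0286,"dz":0,"yaw":0}
    - {"jaw":0.0,"dx":0.0466,"dy":-0.0286,"dz":0,"yaw":0}
    - {"jaw":0.0,"dx":0,"dy":0,"dz":0,"yaw":0}

```text
t: 30.98
tool_pos: [0.623, -0.2165, 0.1659]
orientation: [-3.14, 0.023, 0.002]
force: [-0.9, -0.8, -3.1]
opening: 0.0278
gripper_force: 20.0
```

carry_out:
  moves:
    - {"jaw":0.0,"dx":0,"dy":0,"dz":0.04,"yaw":0}
    - {"jaw":0.0,"dx":0,"dy":0,"dz":0.035,"yaw":0}
    - {"jaw":0.0,"dx":0,"dy":0,"dz":0,"yaw":0}
    - {"jaw":0.0,"dx":0,"dy":0,"dz":0,"yaw":0}

```text
t: 31.48
tool_pos: [0.6212, -0.2202, 0.094]
orientation: [3.141, -0.029, 0.002]
force: [0.0, 1.3, -1.8]
opening: 0.0278
gripper_force: 20.0
```

carry_out:
  moves:
    - {"jaw":0.0,"dx":0,"dy":-0.0005,"dz":0.006,"yaw":0}
    - {"jaw":0.0,"dx":0,"dy":0,"dz":0.005,"yaw":0}
    - {"jaw":0.0,"dx":0,"dy":0,"dz":0.004,"yaw":0}
    - {"jaw":0.0,"dx":0,"dy":0,"dz":0.003,"yaw":0}
    - {"jaw":0.0,"dx":0,"dy":0,"dz":0.002,"yaw":0}
    - {"jaw":0.0,"dx":0,"dy":0,"dz":0,"yaw":0}
    - {"jaw":0.0,"dx":0,"dy":0,"dz":0,"yaw":0}

```text
t: 32.35
tool_pos: [0.6211, -0.219, 0.0727]
orientation: [3.141, -0.029, 0.0]
force: [-0.5, -0.8, -2.5]
opening: 0.0276
gripper_force: 20.0
```

carry_out:
  moves:
    - {"jaw":0.0,"dx":0,"dy":0,"dz":0.004,"yaw":0}
    - {"jaw":0.0,"dx":0,"dy":0,"dz":0.004,"yaw":0}
    - {"jaw":0.0,"dx":0,"dy":0,"dz":0.004,"yaw":0}
    - {"jaw":0.0,"dx":0,"dy":0,"dz":0.002,"yaw":0}
    - {"jaw":0.0,"dx":0,"dy":0,"dz":0.002,"yaw":0}
    - {"jaw":0.0,"dx":0,"dy":0,"dz":0,"yaw":0}

```text
t: 33.1
tool_pos: [0.6213, -0.219, 0.0587]
orientation: [3.141, -0.028, 0.001]
force: [-7.0, 4.0, 11.1]
opening: 0.0281
gripper_force: 20.0
```

carry_out:
  moves:
    - {"jaw":0.05,"dx":0,"dy":0,"dz":0,"yaw":0}
    - {"jaw":0.05,"dx":0,"dy":0,"dz":0,"yaw":0}
    - {"jaw":0.05,"dx":0,"dy":0,"dz":-0.04,"yaw":0}
    - {"jaw":0.05,"dx":0,"dy":0,"dz":-0.06,"yaw":0}
    - {"jaw":0.05,"dx":-0.05,"dy":-0.03,"dz":-0.05,"yaw":0}
    - {"jaw":0.05,"dx":-0.05,"dy":-0.05,"dz":-0.03,"yaw":0}
    - {"jaw":0.05,"dx":-0.05,"dy":-0.05,"dz":0,"yaw":0}
    - {"jaw":0.05,"dx":0,"dy":0,"dz":0,"yaw":0}

```text
t: 34.1
tool_pos: [0.4945, -0.1047, 0.221]
orientation: [-3.141, 0.025, 0.002]
force: [0.4, 0.4, 0.1]
opening: 0.0505
gripper_force: 0.0
```

Run:
```python
from h import *
st();im=read_camera("wrist");t=read_camera("scene")
cv2.imwrite("pics/f.png",cv2.resize(np.hstack([im,t])[:,:,::-1],(800,300),interpolation=cv2.INTER_AREA))
```

```text
t 34.10 pos [ 0.4945 -0.1047  0.221 ] ori [-3.141e+00  2.500e-02  2.000e-03] F [0.4 0.4 0.1] M [ 0.03 -0.03  0.06] open 0.0505 gf 0.0 q6 1.28
```

View pics/f.png

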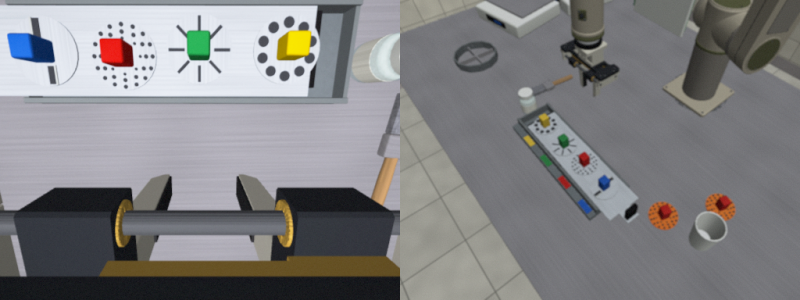

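The picture shows all four discs flat in their bays, each beside its own tag. The slide is still out, with its right end at about (310,50), and the bystanders have not moved.

```bash
python3 -c "
from plant import *
print(close_job())"
```

```text
the job is handed in; nothing more can be done
None
```

The slide is out at its stop, all four discs are fully home in the bays with their own colour tags, the brush, beaker and spice jar were left alone, and the job is handed in at about 34 s; I don't have the verdict.

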